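Right a toppled angle bracket in a fixture clamp and clamp it by its T-handle

ROBOT

A 6-joint arm with a two-finger parallel gripper is mounted at the origin on the work surface; the furniture and walls round the work are solid. World frame = base frame: x ahead of the robot, y to its left, z up, the work surface at z = 0. Lengths are in m, angles in rad, forces in N, time in s.
With the tool pointing down it reaches from about 0.3 to 0.875 m from the base axis. Payload 6.4 kg.
Tool frame: the origin (TCP) lies midway between the tips of the shut fingers; the grasp point (between the pads) lies 19 mm behind it; z points along the fingers, y is the line along which they close (so a half turn about z gives the same grasp; the last joint's range is limited). The gripper opens to 85 mm and grips with 20 to 120 N. Pads are 22 mm wide; open, the fingers measure 114 mm over their backs; the gripper's body (76 mm by 85 mm) begins 54 mm behind the grasp point. The pads swing forward as they close: fully open they stand 13 mm farther back than shut.
Start: joints at [-1.457, 0.181, 1.607, -0, 1.354, -0.206], TCP at [0.181, -0.546, 0.231] pointing down, gripper open.
Joint ranges: [-2.99, 2.99], [-0.89, 2.07], [0.3, 2.58], [-1.14, 4.28], [0, 2.63], [-3.12, 3.12]. Speed limits (rad/s): [2.57, 2.57, 3.01, 3.14, 3.14, 3.14].

INTERFACE

Orientations are given as a unit quaternion [w, x, y, z].
In Python, from bench import ctrl gives the robot as it stands. The module is installed in compiled form; this text tells all that it offers.
- The arm moves only by the tool move_arm, never from a script. Its argument "plan" is one flat list of numbers, 6 for each row, row after row: the shift along the world's x, y, z in units of 50 mm (1.0 is 50 mm), then the turn, a rotation vector about the world's x, y, z in rad. A call has 1 to 10 rows; each row is the pose to reach, as a shift and turn from the pose commanded when the call began; what a row does not reach only later rows make up. A row lasts 1/8 s, in which the tool goes at most 62.5 mm and 10.7 degrees, less where a joint would pass 70% of its speed; a pose out of reach is approached as far as the arm can. A call with a gripper value outside its range is refused whole. "grip" is the finger opening in mm, from 0 to 85.4, set as the call begins (left out, the last holds). The fingers move at their own pace and stop on an object; the grip force is fixed at half the most. Time passes only in rows, so rows that repeat a pose let the fingers close. It gives the time, the measured TCP pose, the force, the opening and the grip force at its end, in the units of the state.
- ctrl.get_obs(): the state, without advancing time (a new reading comes with each control period).
- ctrl.camera(name): name is "scene" or "side" or "wrist"; returns a dict with "pixels" (420x560x3 uint8, red, green, blue), "fx", "fy", "cx", "cy" (pixels), "origin" and "attitude" of the camera in the world. Camera axes: x right, y down, z forward; pixel columns grow to the right and rows downward; lengths in m; the calibration is good to about 2 mm. A picture is of the moment at which its call begins. There is no depth.
- ctrl.hand_in(): hands the job in; it is judged then, once.
The state is a dict: "time_s": time; "q": joint angles; "dq": joint speeds; "joint_efforts": joint torques, N m; "eef_pos": TCP position; "eef_rot": TCP orientation; "wrist_force": force on the tool from outside, world axes, zero at the start; "torque": the same for the moment, N m; "opening": opening from 0.0 (shut) to 1.0 (fully open); "grasp_force": force on a finger pad.
Only numpy, scipy, OpenCV 4.12 (cv2) and the standard library are available. Lean on these libraries where they do the work, as an engineer would, in place of code of your own. Each camera call takes 0.05 s, during which the arm holds its last target. There are 200 camera calls.

TASK

The angle bracket has toppled over in the open fixture clamp. Tip it up so that it stands on its short foot between the two jaws, then turn the clamp's T-handle clockwise until you feel the resistance rise and the bracket is firmly clamped, without overtightening it. Leave the things around the clamp where they stand, and let go of everything.

Things in the scene. Friction and masses are not known exactly. Their poses are not given: they have to be found in the camera images.
- clamp: Low fixture clamp bolted to the table: bed plate 200 (x) x 164 (y) x 12 mm high, x from -95 to +105 in its frame. Origin at table height; its x axis points from T-handle to jaws. Two dark jaws, 116 mm long in y, tops 28.5 mm above the table; the slot between them runs along y, open at its top and ends. Housing under the T-handle 60 x 64 mm about x = -55, its collar 46 mm above the table
- slot (a point): Point on the bed's top, 12 mm above the table, in the slot between the jaws, 72 mm along the clamp's x from its origin: roughly at the back jaw's face. The back jaw does not move under load, but was set by hand: its face lies anywhere from 3 mm before to 3 mm behind this point, and is not reported
- front_jaw: The moving jaw, dark steel, 22 mm thick. Origin in the plane of its clamping face, at table height, in the middle of its length. It moves along the clamp's +x, towards the back jaw, 2.5 mm for every radian that the T-handle is turned clockwise
- handle_hub (a point): On the vertical axis of the T-handle, mid-height of its bar, 68 mm above the table. The bar is a round steel rod, 10 mm thick, with 14 mm balls on its ends, through a hub of 20 mm diameter; 17 mm are free between bar and collar, and nothing stands round the bar. Clockwise seen from above closes the jaw, 0.5 to 1.5 turns; the handle stays at one height and stays where it is left
- handle_end (a point): Centre of one ball end of the bar, 45 mm from the axis (the other lies opposite). Pushed here-about, 40 mm from the axis, the handle turns freely at 1 to 2 N; once the bracket is squeezed the resistance climbs steeply, by some 25 N a radian. Firmly clamped: a push of 5 to 7 N; more than 12 N overtightens. It stays tight when let go
- bracket: L-shaped aluminium angle bracket, about 0.2 kg, 40 mm wide along its x, 8 mm thick: a tall plate 75 mm long with a round hole, and a short foot 50 mm long. Origin on the outer corner edge of the L, middle of its width. The plate runs along its +y, the foot along its +z. Toppled at the start: plate flat on the bed along the slot, foot straight up. Standing on its foot, its +y points up
- foot_end (a point): Middle of the end edge of the bracket's short foot, on its outer face, 50 mm from the corner. At the start it is the bracket's top. Pushed towards the clamp's -y it tips the bracket about its corner edge; after some 63 degrees the bracket falls on its foot by itself. Standing right, the foot lies along the slot towards the clamp's -y
- can: Bystander: objective can with a ribbed screw lid, 37 mm diameter, 58 mm high, standing beside the clamp. Origin at its foot
- oil: Bystander: small bottle with a screw cap, 27 mm diameter, 65 mm high, standing beside the clamp. Origin at its foot
- holder: Bystander: black post holder on a slotted base, 70 x 42 x 60 mm, standing beside the clamp. Origin at its foot
There are look-alikes about, which are no part of the job. Leave any orange look-alike of the bracket alone.

How it is judged:
By the outcome, as a careful person would: the job done as asked, in the order asked, and still so for the second after the job is handed in, with the robot touching nothing.
It also fails if it takes over 61 s, if anything falls off the work surface, if the arm or the gripper's body presses on something with over 40 N, if the wrist force passes 120 N, or if a joint passes its speed limit or range.

## Working session

There is one attempt and no reset: what is moved stays moved. The work goes in short steps, Python scripts to look and compute and a tool call to move; the robot and the scene stay as the last step left them, time stands still between calls to the robot, and variables do not carry over. Pictures are saved under pics/ and viewed, at most 10 in all, crops included, and the job is handed in when it is done.

Besides the shell and the picture viewer there is one more tool, called after ">>>" by a JSON object that holds its "method" and its "body". move_arm: Moves the arm, as the interface text tells. Its arguments: {"type":"object","properties":{"plan":{"type":"array"},"grip":{"type":"number"}},"required":["plan"]}

```bash
mkdir -p pics
cat > h.py <<'E'
import numpy as np, cv2, json
from bench import ctrl
from scipy.spatial.transform import Rotation as R
def att(c):
    a=np.array(c["attitude"],float)
    return a if a.shape==(3,3) else R.from_quat(a,scalar_first=True).as_matrix()
def ray(c,u,v):
    d=att(c)@np.array([(u-c["cx"])/c["fx"],(v-c["cy"])/c["fy"],1]); return np.array(c["origin"]),d
def onz(c,u,v,z):
    o,d=ray(c,u,v); return o+d*(z-o[2])/d[2]
def proj(c,p):
    q=att(c).T@(np.array(p)-np.array(c["origin"])); return q[0]/q[2]*c["fx"]+c["cx"],q[1]/q[2]*c["fy"]+c["cy"]
def snap(n,f):
    c=ctrl.camera(n); cv2.imwrite(f"pics/{f}.png",c["pixels"][:,:,::-1]); np.save(f"pics/{f}.npy",c,allow_pickle=True); return c
def load(f): return np.load(f"pics/{f}.npy",allow_pickle=True).item()
E
python3 - <<'E'
from h import *
a=snap("scene","sc0");b=snap("side","si0")
for c in(a,b):print({k:c[k] for k in c if k!="pixels"})
cv2.imwrite("pics/both.png",np.hstack([cv2.resize(a["pixels"],(560,420)),b["pixels"]])[:,:,::-1])
E
```

```text
{'fx': 431.76043313887374, 'fy': 431.76043313887374, 'cx': 284.8054814154477, 'cy': 210.20561764013195, 'origin': array([0.19384263, 0.6555012 , 0.43735945]), 'attitude': array([ 0.15860019, -0.23083182,  0.81729078, -0.50358557])}
{'fx': 506.78301042927893, 'fy': 506.78301042927893, 'cx': 282.10194670992087, 'cy': 207.5714379151819, 'origin': array([0.52522605, 0.73238821, 0.69637208]), 'attitude': array([ 0.01854138, -0.04825257,  0.90842925, -0.41483033])}
```

View pics/sc0.png

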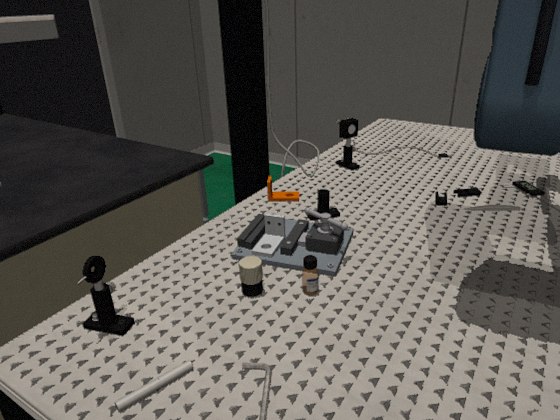

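View pics/si0.png

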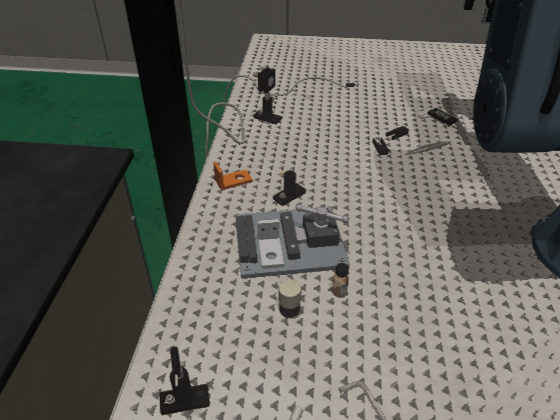

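Scene (sc0): clamp at about (295,242), with the grey bracket in its slot (plate with hole at (268,243), foot upright at (275,226)). There is an orange look-alike at (282,193). Can at (251,276), oil at (310,274), holder at (325,203). The bracket meant is the grey one lying in the clamp, so I leave the orange one alone. Next I confirm this in an enlarged crop of both views.

Run:
```python
from h import *
a=load("sc0")["pixels"][200:275,228:362];b=load("si0")["pixels"][200:280,228:354]
A=cv2.resize(a,(800,448),interpolation=cv2.INTER_CUBIC) ;B=cv2.resize(b,None,fx=6,fy=6,interpolation=cv2.INTER_CUBIC)
cv2.imwrite("pics/ca.png",cv2.resize(a,None,fx=5.9,fy=5.9,interpolation=cv2.INTER_CUBIC)[:,:,::-1]);cv2.imwrite("pics/cb.png",B[:,:,::-1])
```

```text
(no output)
```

View pics/ca.png

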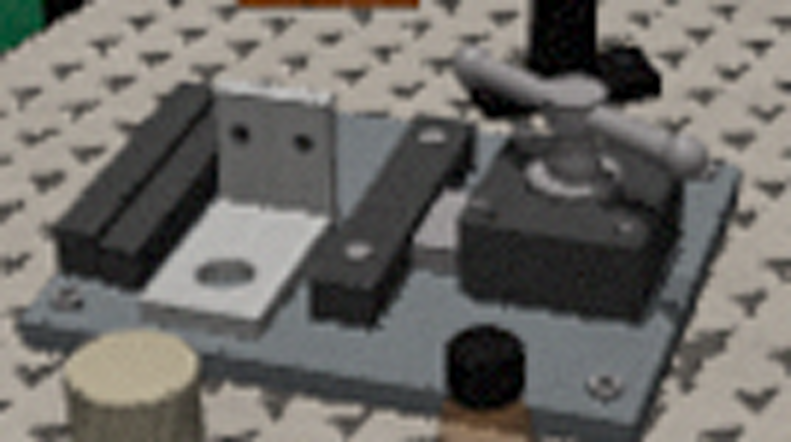

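View pics/cb.png

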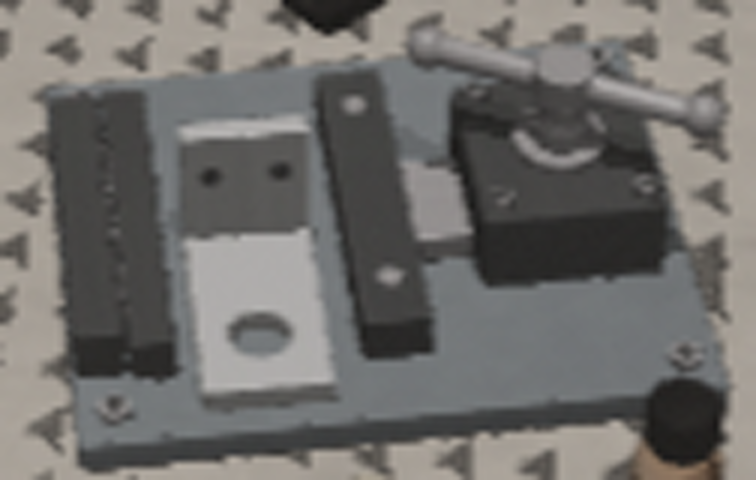

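The crops show it clearly. The grey L lies with its plate towards +y, and its foot is up at ca (275,145). The handle balls are at ca (470,65) and (690,155), and at cb (427,45) and (706,110). Now I fit the poses.

```bash
cat > fit.py <<'E'
from h import *
from scipy.optimize import least_squares
a=load("sc0");b=load("si0")
fa=lambda u,v:(228+u/5.9-.4,200+v/5.9-.4); fb=lambda u,v:(228+u/6-.4,200+v/6-.4)
def T(p,P): c,s=np.cos(p[2]),np.sin(p[2]); return np.array([p[0]+c*P[0]-s*P[1],p[1]+s*P[0]+c*P[1],P[2]])
# params: x,y,yaw, jaw face x, back x, handle angle, foot mid x, foot y
def pts(p):
    j,k,h,bx,by,e=p[3:9]
    H=lambda s:[-.055+s*.045*np.cos(h),s*.045*np.sin(h),.068]
    return [(b,fb(80,447),[.105,.082,.012]),(b,fb(48,92),[.105,-.082,.012]),(b,fb(722,390),[-.095,.082,.012]),
    (a,fa(20,325),[.105,.082,.012]),(a,fa(740,178),[-.095,-.082,.012]),(a,fa(630,425),[-.095,.082,.012]),
    (b,fb(318,77),[j,-.058,.0285]),(b,fb(363,323),[j,.058,.0285]),(b,fb(378,70),[j-.022,-.058,.0285]),(b,fb(432,320),[j-.022,.058,.0285]),
    (b,fb(146,92),[k,-.058,.0285]),(b,fb(172,345),[k,.058,.0285]),
    (b,fb(427,45),H(1)),(b,fb(706,110),H(-1)),(a,fa(472,67),H(1)),(a,fa(688,155),H(-1)),
    (b,fb(178,128),[bx+.02,by-.02*e,.062]),(b,fb(310,118),[bx-.02,by+.02*e,.062]),(a,fa(215,82),[bx+.02,by-.02*e,.062]),(a,fa(335,94),[bx-.02,by+.02*e,.062]),
    (b,fb(205,390),[bx+.02+.075*e,by+.075,.020]),(b,fb(337,380),[bx-.02+.075*e,by+.075,.020])]
f=lambda p:np.concatenate([np.array(proj(c,T(p,P)))-uv for c,uv,P in pts(p)])
s=least_squares(f,[.5,.1,0,.02,.07,.5,.05,-.03,0],loss="soft_l1")
p=s.x;print(np.round(p,4));print(np.round(f(p).reshape(-1,2),1).tolist())
print("hub",T(p,[-.055,0,.068]),"end+",T(p,[-.055+.045*np.cos(p[5]),.045*np.sin(p[5]),.068]),"foot",T(p,[p[6],p[7],.062]))
print("bystanders",[onz(b,u,v,0)[:2].round(3).tolist() for u,v in((290,313),(341,292),(290,196))])
o=ctrl.get_obs();print({k:np.round(o[k],3) for k in("time_s","eef_pos","eef_rot","wrist_force","opening")})
E
python3 fit.py
```

```text
[ 0.5744  0.0333  0.229   0.0157  0.0728 -0.4624  0.0458 -0.0017 -0.0108]
[[-0.8, 0.4], [-0.6, -0.9], [1.7, 0.0], [-0.6, -1.6], [1.1, -2.4], [1.0, -0.5], [-0.5, -0.2], [-0.2, 0.7], [0.5, 0.1], [0.3, 0.2], [-0.5, -0.5], [0.4, -0.2], [-0.1, 1.4], [-0.2, 1.4], [-0.0, -0.1], [0.2, 0.2], [-0.2, -0.1], [-0.8, -0.3], [1.1, -1.0], [0.2, -0.5], [0.0, 1.3], [0.1, 1.0]]
hub [0.52083434 0.02080848 0.068     ] end+ [0.56461423 0.01040075 0.068     ] foot [0.6194218  0.04201254 0.062     ]
bystanders [[0.562, 0.202], [0.477, 0.147], [0.591, -0.107]]
{'time_s': np.float64(0.1), 'eef_pos': array([ 0.181, -0.545,  0.23 ]), 'eef_rot': array([-0.001,  0.987,  0.159,  0.   ]), 'wrist_force': array([-0.034, -0.702, -0.131]), 'opening': np.float64(1.001)}
```

>>> {"method": "move_arm", "body": {"plan": [8.62,12.36,-1.2,0,0,1.48,8.62,12.36,-1.2,0,0,1.48,8.62,12.36,-1.2,0,0,1.48,8.62,12.36,-1.2,0,0,1.48,8.62,12.36,-1.2,0,0,1.48,8.62,12.36,-1.2,0,0,1.48,8.62,12.36,-1.2,0,0,1.48,8.62,12.36,-1.2,0,0,1.48,8.62,12.36,-1.2,0,0,1.48,8.62,12.36,-1.2,0,0,1.48], "grip": 0}}

```text
time_s: 1.35
eef_pos: [0.538, -0.0329, 0.1814]
eef_rot: [0.0, 0.622, 0.783, -0.0]
wrist_force: [0.7, -0.8, 0.8]
opening: 0.003
grasp_force: 0.0
```

>>> {"method": "move_arm", "body": {"plan": [0.74,1.06,-0.2,0,0,0,1.48,2.12,-0.24,0,0,0,1.48,2.12,-0.24,0,0,0,1.48,2.12,-1.2,0,0,0,1.48,2.12,-2.0,0,0,0,1.48,2.12,-2.4,0,0,0,1.48,2.12,-2.4,0,0,0]}}

```text
time_s: 2.22
eef_pos: [0.6099, 0.0707, 0.0603]
eef_rot: [-0.001, 0.622, 0.783, -0.001]
wrist_force: [0.2, 0.2, -0.0]
opening: 0.0
grasp_force: 0.0
```

```bash
cat > crop.py <<'E'
from h import *
import sys
n=sys.argv[1]
a=snap("scene",n+"a");b=snap("side",n+"b")
A=cv2.resize(a["pixels"][150:290,200:390],None,fx=4.1,fy=4.1,interpolation=cv2.INTER_CUBIC);B=cv2.resize(b["pixels"][150:290,200:390],None,fx=4.1,fy=4.1,interpolation=cv2.INTER_CUBIC)
cv2.imwrite(f"pics/{n}.png",cv2.resize(np.vstack([A,B])[:,:,::-1],None,fx=.52,fy=.52,interpolation=cv2.INTER_AREA))
E
python3 crop.py p1
```

```text
(no output)
```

View pics/p1.png

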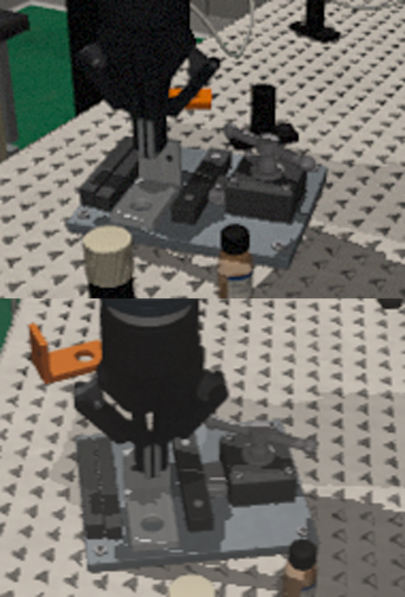

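The gripper is shut, inside the L above the plate and clear of everything. I start the push.

>>> {"method": "move_arm", "body": {"plan": [0.027,-0.117,-0.19,0,0,0,0.059,-0.253,-0.19,0,0,0,0.082,-0.351,-0.18,0,0,0,0.106,-0.454,-0.174,0,0,0,0.127,-0.545,-0.19,0,0,0,0.153,-0.658,-0.216,0,0,0,0.153,-0.658,-0.216,0,0,0]}}

```text
time_s: 3.2
eef_pos: [0.6191, 0.0378, 0.0509]
eef_rot: [0.0, 0.622, 0.783, 0.0]
wrist_force: [-0.3, 0.7, 1.0]
opening: 0.001
grasp_force: 0.6
```

```bash
python3 crop.py p2
```

```text
(no output)
```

View pics/p2.png

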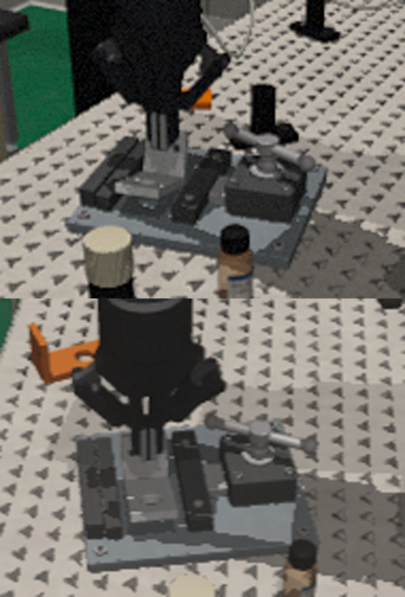

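The image shows the plate end rising, so the bracket is tipping and not sliding. I continue along the arc.

>>> {"method": "move_arm", "body": {"plan": [0.021,-0.092,-0.04,0,0,0,0.043,-0.185,-0.094,0,0,0,0.062,-0.267,-0.16,0,0,0,0.079,-0.341,-0.234,0,0,0,0.092,-0.394,-0.296,0,0,0,0.1,-0.429,-0.34,0,0,0,0.109,-0.468,-0.38,0,0,0,0.109,-0.468,-0.38,0,0,0,0.109,-0.468,-0.38,0,0,0]}}

```text
time_s: 4.42
eef_pos: [0.6243, 0.0149, 0.0319]
eef_rot: [0.0, 0.622, 0.783, 0.0]
wrist_force: [0.3, 0.2, -0.6]
opening: -0.001
grasp_force: 0.0
```

>>> {"method": "move_arm", "body": {"plan": [0,0,0.6,0,0,0,0,0,1.6,0,0,0,0,0,2.4,0,0,0,-1.0,-1.6,2.6,0,0,0,-2.0,-2.6,2.6,0,0,0,-2.6,-2.6,2.6,0,0,0]}}

```text
time_s: 5.18
eef_pos: [0.4948, -0.1164, 0.1626]
eef_rot: [0.001, 0.622, 0.783, 0.0]
wrist_force: [-0.1, -0.9, 0.7]
opening: 0.001
grasp_force: 0.0
```

```bash
python3 crop.py p3
```

```text
(no output)
```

View pics/p3.png

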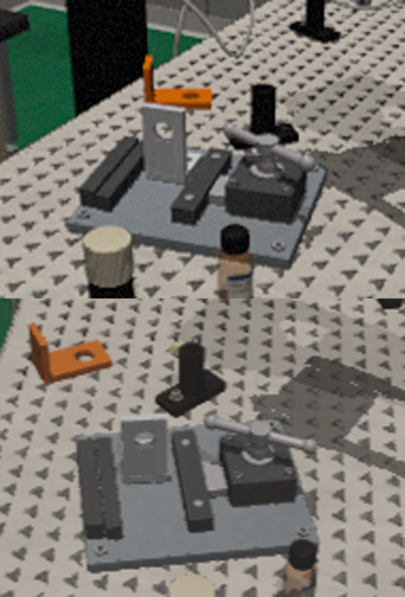

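The bracket now stands on its foot, with its plate upright and the hole on top at about (163,128). Next I go to the T-handle. The tip goes down on the counter-clockwise side of the bar.

>>> {"method": "move_arm", "body": {"plan": [0.5,1.0,0,0,0,0,0.8,2.1,0,0,0,0,0.96,3.27,0,0,0,0,0.96,3.27,0,0,0,0,0.96,3.27,-0.8,0,0,0,0.96,3.27,-1.6,0,0,0,0.96,3.27,-2.15,0,0,0,0.96,3.27,-2.15,0,0,0,0.96,3.27,-2.15,0,0,0]}}

```text
time_s: 6.4
eef_pos: [0.5444, 0.0484, 0.0555]
eef_rot: [0.001, 0.622, 0.783, 0.0]
wrist_force: [-0.4, 0.0, 0.0]
opening: 0.004
grasp_force: 0.0
```

```bash
cat > circ.py <<'E'
from h import *
import sys
# args: start angle, step, n : rows (50mm units) about hub from current pose
hub=np.array([.5208,.0208]); a0,st,n,Rr=map(float,sys.argv[1:5])
o=ctrl.get_obs(); c=np.array(o["eef_pos"])[:2]; v=c-hub
print("t",o["time_s"],"pos",np.round(o["eef_pos"],4),"polar",np.round([np.hypot(*v),np.arctan2(v[1],v[0])],4),"F",np.round(o["wrist_force"],2))
for i in range(1,int(n)+1):
    t=a0+st*i; print(np.round((hub+Rr*np.array([np.cos(t),np.sin(t)])-c)/.05,2).tolist())
E
python3 circ.py .87 -.3 10 .034
```

```text
t 6.4 pos [0.5444 0.0484 0.0555] polar [0.0363 0.8649] F [-0.38  0.05  0.01]
[0.1, -0.19]
[0.18, -0.37]
[0.21, -0.57]
[0.17, -0.77]
[0.08, -0.95]
[-0.06, -1.1]
[-0.24, -1.19]
[-0.44, -1.23]
[-0.65, -1.21]
[-0.83, -1.13]
```

>>> {"method": "move_arm", "body": {"plan": [0.1,-0.19,0,0,0,0,0.18,-0.37,0,0,0,0,0.21,-0.57,0,0,0,0,0.17,-0.77,0,0,0,0,0.08,-0.95,0,0,0,0,-0.06,-1.1,0,0,0,0,-0.24,-1.19,0,0,0,0,-0.44,-1.23,0,0,0,0,-0.65,-1.21,0,0,0,0,-0.83,-1.13,0,0,0,0]}}

```text
time_s: 7.65
eef_pos: [0.501, -0.0077, 0.0544]
eef_rot: [0.0, 0.622, 0.783, -0.0]
wrist_force: [3.4, -1.5, -0.8]
opening: -0.003
grasp_force: 1.1
```

```bash
python3 crop.py p4; python3 circ.py -2.13 -.3 10 .034
```

```text
t 7.75 pos [ 0.5001 -0.007   0.0541] polar [ 0.0347 -2.212 ] F [-0.26 -0.12  0.63]
[-0.1, 0.11]
[-0.21, 0.28]
[-0.26, 0.48]
[-0.25, 0.68]
[-0.19, 0.87]
[-0.06, 1.04]
[0.1, 1.16]
[0.29, 1.22]
[0.49, 1.23]
[0.69, 1.18]
```

View pics/p4.png

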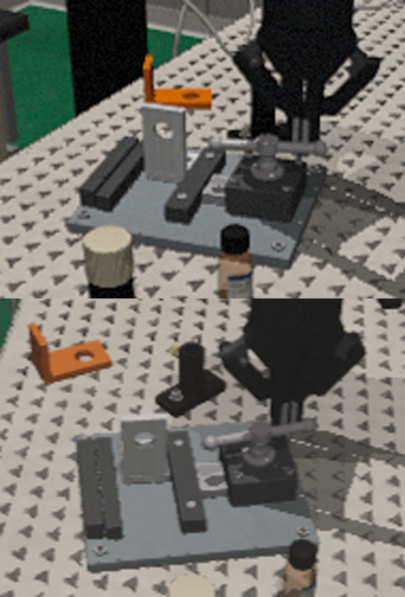

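The handle is turning and the front jaw is closing. I continue for another ~2.7 rad.

>>> {"method": "move_arm", "body": {"plan": [-0.1,0.11,0,0,0,0,-0.21,0.28,0,0,0,0,-0.26,0.48,0,0,0,0,-0.25,0.68,0,0,0,0,-0.19,0.87,0,0,0,0,-0.06,1.04,0,0,0,0,0.1,1.16,0,0,0,0,0.29,1.22,0,0,0,0,0.39,1.23,0,0,0,0]}}

```text
time_s: 8.88
eef_pos: [0.5218, 0.0544, 0.0541]
eef_rot: [-0.0, 0.622, 0.783, 0.0]
wrist_force: [-2.2, 0.6, -0.8]
opening: -0.001
grasp_force: 1.2
```

```bash
python3 circ.py -4.68 -.12 10 .034;python3 - <<'E'
from h import *
b=snap("side","p5");a=snap("scene","p5a")
A=[cv2.resize(c["pixels"][y:y+85,225:365],None,fx=4,fy=4,interpolation=cv2.INTER_CUBIC)[:,:,::-1] for c,y in((b,195),(a,180))]
cv2.imwrite("pics/p5.png",cv2.resize(np.vstack(A),None,fx=.88,fy=.88))
E
```

```text
t 8.875 pos [0.5218 0.0544 0.0541] polar [0.0336 1.5396] F [-2.18  0.56 -0.8 ]
[0.04, 0.01]
[0.12, -0.01]
[0.2, -0.03]
[0.27, -0.06]
[0.34, -0.1]
[0.41, -0.15]
[0.47, -0.2]
[0.52, -0.26]
[0.57, -0.33]
[0.6, -0.4]
```

View pics/p5.png

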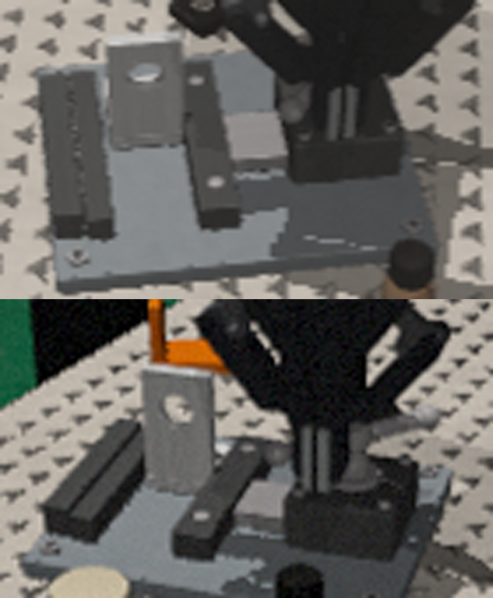

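>>> {"method": "move_arm", "body": {"plan": [0.04,0.01,0,0,0,0,0.12,-0.01,0,0,0,0,0.2,-0.03,0,0,0,0,0.27,-0.06,0,0,0,0,0.34,-0.1,0,0,0,0,0.41,-0.15,0,0,0,0,0.47,-0.2,0,0,0,0,0.52,-0.26,0,0,0,0]}}

```text
time_s: 9.98
eef_pos: [0.5476, 0.0409, 0.0544]
eef_rot: [-0.0, 0.622, 0.783, 0.0]
wrist_force: [-3.4, 1.8, 0.2]
opening: 0.002
grasp_force: 1.5
```

```bash
cat > st.py <<'E'
from h import *
import sys
F=[];M=[]
for i in range(4):
    o=ctrl.get_obs();F.append(o["wrist_force"]);M.append(o["torque"]);ctrl.camera("side")
hub=np.array([.5208,.0208]);v=np.array(o["eef_pos"])[:2]-hub;f=np.mean(F,0);t=np.arctan2(v[1],v[0])
print("polar",np.hypot(*v).round(4),t.round(3),"F",f.round(2),"std",np.std(F,0).round(2),"|Fxy|",np.hypot(*f[:2]).round(2),"dir",np.arctan2(f[1],f[0]).round(2),"M",np.mean(M,0).round(3))
E
python3 st.py; python3 circ.py -5.64 -.05 10 .034
```

```text
polar 0.0336 0.631 F [-1.54  1.14 -0.5 ] std [1.4  0.73 0.52] |Fxy| 1.92 dir 2.5 M [ 0.248  0.239 -0.031]
t 10.175 pos [0.548  0.0406 0.0546] polar [0.0336 0.6308] F [ 0.43  0.12 -1.01]
[0.02, -0.02]
[0.04, -0.05]
[0.06, -0.07]
[0.07, -0.11]
[0.09, -0.14]
[0.1, -0.17]
[0.11, -0.2]
[0.12, -0.23]
[0.12, -0.27]
[0.13, -0.3]
```

>>> {"method": "move_arm", "body": {"plan": [0.02,-0.02,0,0,0,0,0.04,-0.05,0,0,0,0,0.06,-0.07,0,0,0,0,0.07,-0.11,0,0,0,0,0.09,-0.14,0,0,0,0,0.1,-0.17,0,0,0,0,0.11,-0.2,0,0,0,0]}}

```text
time_s: 11.05
eef_pos: [0.553, 0.0308, 0.0544]
eef_rot: [0.0, 0.622, 0.783, 0.0]
wrist_force: [-1.2, 3.8, 1.5]
opening: 0.002
grasp_force: 1.4
```

```bash
python3 circ.py -5.99 -.05 10 .034
```

```text
t 11.05 pos [0.553  0.0308 0.0544] polar [0.0337 0.3022] F [-1.17  3.78  1.48]
[0.02, -0.04]
[0.02, -0.07]
[0.03, -0.1]
[0.03, -0.14]
[0.04, -0.17]
[0.04, -0.21]
[0.03, -0.24]
[0.03, -0.27]
[0.03, -0.31]
[0.02, -0.34]
```

>>> {"method": "move_arm", "body": {"plan": [0.02,-0.04,0,0,0,0,0.02,-0.07,0,0,0,0,0.03,-0.1,0,0,0,0]}}

```text
time_s: 11.42
eef_pos: [0.5544, 0.026, 0.0544]
eef_rot: [-0.0, 0.622, 0.783, 0.0]
wrist_force: [-1.7, 3.4, 0.8]
opening: 0.002
grasp_force: 1.7
```

>>> {"method": "move_arm", "body": {"plan": [0.0,-0.03,0,0,0,0,0.0,-0.06,0,0,0,0]}}

```text
time_s: 11.68
eef_pos: [0.5544, 0.0229, 0.0544]
eef_rot: [0.0, 0.622, 0.783, 0.0]
wrist_force: [-0.0, 4.5, -0.0]
opening: 0.001
grasp_force: 1.8
```

```bash
python3 circ.py -6.24 -.05 8 .034;python3 - <<'E'
from h import *
b=snap("side","p6");a=snap("scene","p6a")
A=[cv2.resize(c["pixels"][y:y+85,225:365],None,fx=4,fy=4,interpolation=cv2.INTER_CUBIC)[:,:,::-1] for c,y in((b,195),(a,180))]
cv2.imwrite("pics/p6.png",cv2.resize(np.vstack(A),None,fx=.88,fy=.88))
E
```

```text
t 11.675 pos [0.5544 0.0229 0.0544] polar [0.0337 0.0623] F [-0.04  4.52 -0.03]
[0.01, -0.05]
[0.01, -0.08]
[0.0, -0.11]
[-0.0, -0.15]
[-0.01, -0.18]
[-0.02, -0.21]
[-0.02, -0.25]
[-0.04, -0.28]
```

View pics/p6.png

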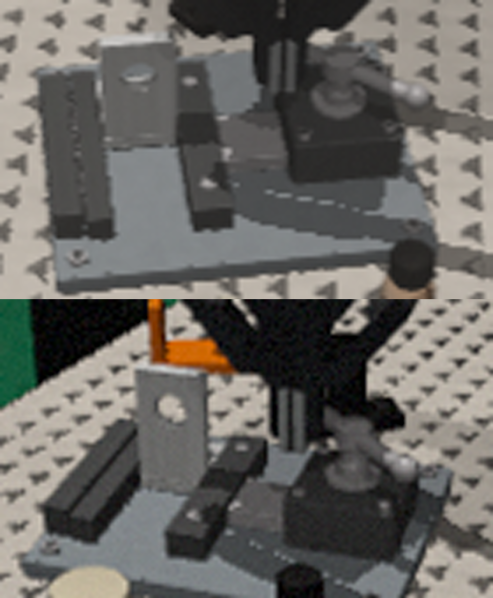

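p6: the front jaw has pushed the bracket almost against the back jaw, and one ball of the handle shows at side crop (420,95). That was my last picture view, so from here I go by force. First I work out the bar's angle.

```bash
python3 - <<'E'
from h import *
b=load("p6");a=load("p6a");hub=np.array([.5208,.0208])
for c,u,v,y in((b,420,95,195),(a,403,465-299,180)):
    p=onz(c,225+u/3.52-.4,y+v/3.52-.4,.068)[:2]-hub;print(np.hypot(*p),np.arctan2(p[1],p[0])-np.pi)
E
python3 circ.py -6.22 -.05 6 .034
```

```text
0.0450516085443668 -0.38616572468557964
0.04059224942467014 -0.4418416817029853
t 11.775 pos [0.5545 0.0228 0.0544] polar [0.0338 0.0584] F [-0.8   3.5  -0.08]
[0.01, -0.03]
[0.01, -0.06]
[0.0, -0.1]
[-0.0, -0.13]
[-0.01, -0.17]
[-0.01, -0.2]
```

>>> {"method": "move_arm", "body": {"plan": [0.01,-0.03,0,0,0,0,0.01,-0.06,0,0,0,0,0.0,-0.09,0,0,0,0]}}

```text
time_s: 12.15
eef_pos: [0.5545, 0.0183, 0.0544]
eef_rot: [0.0, 0.622, 0.783, 0.0]
wrist_force: [0.6, 3.6, -0.0]
opening: -0.001
grasp_force: 1.6
```

>>> {"method": "move_arm", "body": {"plan": [0.0,-0.035,0,0,0,0,-0.01,-0.07,0,0,0,0]}}

```text
time_s: 12.4
eef_pos: [0.554, 0.0148, 0.0544]
eef_rot: [0.0, 0.622, 0.783, 0.0]
wrist_force: [0.5, 5.0, 0.6]
opening: -0.001
grasp_force: 2.0
```

>>> {"method": "move_arm", "body": {"plan": [-0.01,-0.035,0,0,0,0,-0.02,-0.07,0,0,0,0]}}

```text
time_s: 12.65
eef_pos: [0.5533, 0.0119, 0.0546]
eef_rot: [0.0, 0.622, 0.783, 0.001]
wrist_force: [1.7, 7.7, -0.1]
opening: -0.003
grasp_force: 3.2
```

```bash
python3 circ.py 0 0 0 .034
```

```text
t 12.65 pos [0.5533 0.0119 0.0546] polar [ 0.0337 -0.2687] F [ 1.74  7.69 -0.1 ]
```

```bash
python3 st.py
```

```text
polar 0.0339 -0.272 F [2.39 6.24 0.13] std [0.55 0.97 0.24] |Fxy| 6.68 dir 1.2 M [ 1.071 -0.334 -0.062]
```

The push is about 6 N at 40 mm and climbing steeply, so the bracket is firmly clamped. I back off and rise.

>>> {"method": "move_arm", "body": {"plan": [0.13,0.15,0,0,0,0,0.16,0.24,0,0,0,0,0.16,0.24,0.2,0,0,0,0.16,0.24,1.2,0,0,0,0.16,0.24,2.2,0,0,0,-0.5,0.24,3.0,0,0,0,-1.5,-0.5,3.2,0,0,0,-2.5,-1.5,3.2,0,0,0,-2.5,-1.5,3.2,0,0,0,-2.5,-1.5,3.2,0,0,0]}}

```text
time_s: 14.1
eef_pos: [0.4281, -0.0641, 0.2151]
eef_rot: [0.001, 0.622, 0.783, 0.0]
wrist_force: [0.8, 1.0, -0.1]
opening: 0.001
grasp_force: 0.0
```

Run:
```python
from h import *
b=snap("side","p7");b0=load("p6");hub=np.array([.5208,.0208])
# bystanders/bracket unchanged? compare patches vs. first/last picture
s0=load("si0")
for n,(u,v),ref in(("can",(290,300),s0),("oil",(341,280),s0),("holder",(290,188),s0),("orange",(232,177),s0),("bracket",(264,222),b0)):
    t=ref["pixels"][v-14:v+14,u-12:u+12];w=b["pixels"][v-24:v+24,u-22:u+22]
    m=cv2.matchTemplate(w,t,cv2.TM_CCOEFF_NORMED);_,s,_,l=cv2.minMaxLoc(m);print(n,round(s,3),np.array(l)-10)
o=ctrl.get_obs();print(o["time_s"],o["eef_pos"],o["wrist_force"])
```

```text
can 1.0 [0 0]
oil 1.0 [0 0]
holder 1.0 [0 0]
orange 1.0 [0 0]
bracket 0.865 [0 0]
14.15 [ 0.42850116 -0.06357482  0.21498398] [0.23195556 0.90829915 0.30469498]
```

The things round the clamp have not moved, the bracket stands clamped, and the robot touches nothing.

```bash
python3 -c "
from bench import ctrl
print(ctrl.hand_in())"
```

```text
the job is handed in; nothing more can be done
None
```

I handed the job in: the bracket stands on its foot, clamped with a push I estimate at about 6 N at 40 mm. The robot has let go, and the can, oil bottle, holder and orange look-alike haven't moved. It took about 14 s.

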